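# Seat a safety-cap tablet jar in its holder and take the cap off

## Task

Open the tablet jar one-handed: lift it by its closed cap, turn it so that the key rib on its side faces the slot of the jar holder, and lower it in until it stands fully home. Then press the safety cap down against its spring, keep it pressed while you twist it counter-clockwise (seen from above) until its lugs are free, and lift it off. Finish while holding the cap: still gripped, level and straight above the open mouth, with at least 5 cm of air between cap and jar, the jar staying home in its holder; do not tip the jar and leave the other loose things where they stand.

Things in the scene. Friction and masses are not known exactly. Their poses are not given: they have to be found in the camera images.
- cap_center (a point): Centre of the loose round black ribbed cap, 46 mm in diameter, 28 mm high, 47 g: on its axis, 14 mm above the skirt's lower edge, 98 mm above the jar's underside while closed. z = cap axis, up. A white triangle on the cap top points to the cap's own -x. Closed, cap and jar x axes agree (5 deg of play either way); the closed cap carries the jar when lifted.
- cap: The same cap: origin on its axis at the skirt's lower edge. Three lugs inside it sit in pockets under three lugs of the jar's neck. Only when pressed over 3 mm down (see the liner) does it turn counter-clockwise seen from above; at 40 to 80 deg of turn the lugs stand in the gaps and it lifts straight off; a stop ends the turn at 83 deg.
- cap_liner (a joint): Sprung liner disc inside the cap that bears on the rim of the jar's neck, m: 0 = cap closed at rest (spring 6 N, pushes the cap's lugs up into their pockets), 0.005 = cap fully pressed down (12 N, stop), -0.004 = cap off the jar.
- jar_base (a point): Centre of the underside of the loose white tablet jar (0.16 to 0.26 kg). Body 58 mm wide, 68 mm high; neck 31 mm wide, rim 102 mm, cap skirt 84 mm, cap top 112 mm above this point. z up. On its -x side an upright key rib, 12 mm wide, 36 mm out from the axis, 46 mm tall, foot tapered. Black shoulder triangle, 60 deg counter-clockwise from the rib: the cap's white triangle faces it when free.
- holder_seat (a point): Centre of the seat of the jar holder, screwed to the bench: plate 110 x 110 mm, its top (this point) 8 mm above the bench; grey collar, outside 80 mm, bore 62 mm with 4 mm chamfer, top 36 mm above this point, cut on the holder's -x side by a full-height slot 15 mm wide at the bore for the jar's key rib. z up. Home, jar_base coincides with this point and the x axes agree.
- coverslip_box: Bystander: small flat carton, 46 x 62 x 16 mm, loose, origin under its centre.
- tape: Bystander: roll of white cloth tape lying flat, 85 mm across, 25 mm high, loose, origin under its centre.
- staining_jar: Bystander: open glass staining jar, 68 mm across, 89 mm high, loose, origin under its centre.
- dropper_bottle: Bystander: small brown dropper bottle with a rubber teat, 43 mm across, 112 mm high, loose, origin under its centre.
Mind the look-alikes: they are no part of the job. Leave any blue or purple look-alike of the cap alone.

How it is judged:
By the outcome, as a careful person would: the job done as asked, in the order asked, and still so for the second after the job is handed in, while the arm keeps its last pose, push and grip.
It also fails if it takes over 45 s, if anything falls off the work surface, if the arm or the gripper's body presses on something with over 40 N, if the wrist force passes 120 N, or if a joint passes its speed limit or range.

## Robot

A 6-joint arm with a two-finger parallel gripper is mounted at the origin on a cart in front of the work surface, level with it; the furniture and walls round the work are solid. World frame = base frame: x ahead of the robot, y to its left, z up, the work surface at z = 0. Lengths are in m, angles in degrees, forces in N, time in s.
With the tool pointing down it reaches from about 0.4 to 0.825 m from the base axis. Payload 7 kg.
Tool frame: the origin (TCP) lies midway between the tips of the shut fingers; the grasp point (between the pads) lies 19 mm behind it; z points along the fingers, y is the line along which they close (so a half turn about z gives the same grasp; the last joint's range is limited). The gripper opens to 88 mm and grips with 3 to 60 N. Pads are 19 mm wide; open, the fingers measure 130 mm over their backs; the gripper's body (78 mm by 193 mm) begins 47 mm behind the grasp point.
Start: joints at [79.991, 20.546, 0.682, 0, -70.136, -16.507], TCP at [0.301, 0.604, 0.227] pointing down, gripper open.
Joint ranges: [-176.03, 176.03], [-82.01, 121.73], [-58.28, 71.71], [-173.87, 95.51], [-174.79, -0.11], [-173.66, 173.66]. Speed limits (degrees/s): [136.94, 136.94, 172.46, 180, 180, 180].

## Interface

Orientations are given as [roll, pitch, yaw] about the fixed x, y, z axes, in that order (R = Rz(yaw) Ry(pitch) Rx(roll)).
In Python, from plant import ctrl gives the robot as it stands.
- The arm moves only by the tool arm_command, never from a script. Its argument "steps" is a list of rows, each an object with "translation": the shift along the tool's x, y, z in mm, a list of three; "rotation": the turn, a rotation vector about the tool's x, y, z in units of 5 degrees (1.0 is 5 degrees), a list of three; "claw": the finger opening in mm, from 0 to 87.6. In form: [{"translation": [x, y, z], "rotation": [rx, ry, rz], "claw": claw}, ...]. A call has 1 to 5 rows; each row is the pose to reach, as a shift and turn from the pose commanded when the call began, along the tool's axes at that moment; what a row does not reach only later rows make up. A row lasts 1/10 s, in which the tool goes at most 50 mm and 8.59 degrees, less where a joint would pass 70% of its speed; a pose out of reach is approached as far as the arm can. A call with a gripper value outside its range is refused whole. The fingers move at their own pace and stop on an object; the grip force is fixed at half the most. Time passes only in rows, so rows that repeat a pose let the fingers close. It gives the time, the measured TCP pose, the force, the opening and the grip force at its end, in the units of the state.
- ctrl.get_obs(): the state, without advancing time (a new reading comes with each control period).
- ctrl.snapshot(name): name is "scene" or "side" or "wrist"; returns (picture, depth): 480x640x3 uint8, red, green, blue; 480x640 float32, m along the optical axis (not along the pixel's ray), 0 where there is no reading.
- ctrl.calibration(name): a dict with "vertical_fov" (degrees; the focal length in pixels is half the picture's height over the tangent of half this angle, whatever the lens; pixels are square), "cx", "cy" (the principal point, pixels), "rvec" (rotation vector, rad) and "tvec" (3), from world to camera coordinates, as OpenCV has them; the wrist camera has in their place "hand_eye" (4x4, takes a point from camera to tool coordinates, whose origin is the TCP and whose axes are the flange's). Camera axes: x right, y down, z forward; pixel columns grow to the right and rows downward; lengths in m; the calibration is good to about 2 mm. The wrist camera is an equidistant fisheye: a pixel r from the principal point sees the ray r / f radians off the axis. A picture is of the moment at which its call begins: read the wrist's pose just before it. calibration takes no time and is no camera call.
- ctrl.close_job(): hands the job in; it is judged then, once.
The state is a dict: "clock": time; "joint_pos": joint angles; "qvel": joint speeds; "tau": joint torques, N m; "tool_pos": TCP position; "orientation": TCP orientation; "force": force on the tool from outside, world axes, zero at the start; "moment": the same for the moment, N m; "opening": finger opening in m; "gripper_force": force on a finger pad.
Only numpy, scipy, OpenCV 4.12 (cv2) and the standard library are available. Lean on these libraries where they do the work, as an engineer would, in place of code of your own. Each camera call takes 0.05 s, during which the arm holds its last target. There are 200 camera calls.

## Working session

There is one attempt and no reset: what is moved stays moved. The work goes in short steps, Python scripts to look and compute and a tool call to move; the robot and the scene stay as the last step left them, time stands still between calls to the robot, and variables do not carry over. Pictures are saved under pics/ and viewed, at most 10 in all, crops included, and the job is handed in when it is done.

Besides the shell and the picture viewer there is one more tool, called after "Request:" by a JSON object that holds its "method" and its "body", one argument or row to a line. arm_command: Moves the arm, as the interface text tells. Its arguments: {"type":"object","properties":{"steps":{"type":"array"}},"required":["steps"]}

```bash
ls; mkdir -p pics
python3 - <<'E'
from plant import ctrl
import cv2,numpy as np
o=ctrl.get_obs();print(o)
for n in("scene","side","wrist"):
    p,d=ctrl.snapshot(n);cv2.imwrite(f"pics/{n}0.png",p[:,:,::-1]);np.save(f"pics/{n}0.npy",d);print(n,ctrl.calibration(n))
E
```

```text
pics
{'clock': 0.0, 'joint_pos': array([ 7.99912834e+01,  2.05906711e+01,  6.33925162e-01, -2.04525772e-02,
       -7.01369099e+01, -1.65079997e+01]), 'qvel': array([-0.08206782, -0.06952608,  0.05785443, -0.04969957, -0.06955872,
        0.01219315]), 'tau': array([ 2.61191781e-05, -5.82717204e+01,  2.93038023e+01,  6.99697495e+00,
        6.69153917e-03, -1.56133833e-04]), 'tool_pos': array([0.30115053, 0.60354176, 0.22563143]), 'orientation': array([ 1.79904741e+02, -8.18057771e-03, -2.65236744e+01]), 'force': array([-0.81632542,  1.31283788, -0.57156469]), 'moment': array([-0.03063022,  0.00376904,  0.00785559]), 'gripper_force': 0.0, 'opening': 0.08804958769676023}
scene {'vertical_fov': 52.91896504884632, 'cx': 323.13063334449015, 'cy': 238.8245339457534, 'rvec': array([ 1.01983596, -2.32591082,  1.13394284]), 'tvec': array([0.41564556, 0.31834803, 0.58346773])}
side {'vertical_fov': 54.99132317129233, 'cx': 317.97134714411004, 'cy': 236.03317036257275, 'rvec': array([ 2.2903281 , -0.48554404,  0.22472448]), 'tvec': array([-0.53714399,  0.23738729,  0.7139584 ])}
wrist {'vertical_fov': 65.70646984690485, 'cx': 319.3922307507896, 'cy': 240.88004996032984, 'hand_eye': array([[-9.45220545e-04, -9.52353401e-01, -3.04995257e-01,
         8.29351311e-02],
       [ 9.99999314e-01, -1.11108448e-03,  3.70252281e-04,
         2.41441810e-04],
       [-6.91486517e-04, -3.04994698e-01,  9.52353798e-01,
        -1.58226275e-01],
       [ 0.00000000e+00,  0.00000000e+00,  0.00000000e+00,
         1.00000000e+00]])}
```

View pics/scene0.png

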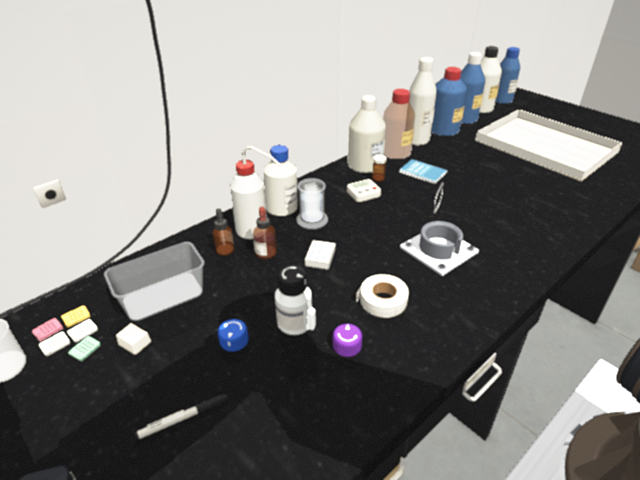

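View pics/side0.png

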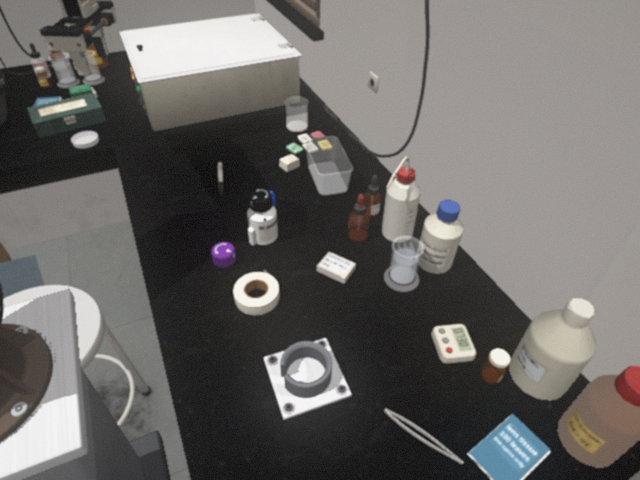

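The scene view shows the white jar with the black cap (cap 292,278) and its rib toward (310,315). The purple (348,340) and blue (233,335) caps are look-alikes. The holder is at (440,240) with its slot toward (460,245). The side view shows the jar at (262,215) and the holder at (305,370). Only the cap on the white jar is black and ribbed, so that's the one meant; I'll confirm it in a close crop.

```bash
cat > h.py <<'E'
import numpy as np,cv2
from scipy.spatial.transform import Rotation as R
from plant import ctrl
def ray(n,uv,obs=None):
    c=ctrl.calibration(n);f=240/np.tan(np.radians(c["vertical_fov"])/2)
    uv=np.atleast_2d(np.array(uv,float));a=(uv-[c["cx"],c["cy"]])/f
    if n=="wrist":
        r=np.linalg.norm(a,axis=1)[:,None]+1e-12
        d=np.hstack([a/r*np.sin(r),np.cos(r)])
        T=pose(obs)@c["hand_eye"];return T[:3,3],d@T[:3,:3].T
    M=R.from_rotvec(c["rvec"]).as_matrix();d=np.hstack([a,np.ones((len(a),1))])
    return -M.T@c["tvec"],d@M
def pose(o):
    T=np.eye(4);T[:3,:3]=R.from_euler("xyz",o["orientation"],degrees=True).as_matrix();T[:3,3]=o["tool_pos"];return T
def plane(n,uv,z,obs=None):
    o,d=ray(n,uv,obs);return o+d*((z-o[2])/d[:,2])[:,None]
def proj(P,obs):  # world -> wrist pixels
    c=ctrl.calibration("wrist");f=240/np.tan(np.radians(c["vertical_fov"])/2)
    p=np.linalg.inv(pose(obs)@c["hand_eye"])@np.append(P,1);r=np.hypot(p[0],p[1]);t=np.arctan2(r,p[2])
    return np.array([c["cx"],c["cy"]])+f*t*p[:2]/(r+1e-12)
E
python3 - <<'E'
from h import *
np.set_printoptions(precision=3,suppress=True)
print("cam",ray("scene",[0,0])[0],ray("side",[0,0])[0])
print("captop",plane("scene",[[292,274]],.112),plane("side",[[262,197]],.112))
print("ribfoot",plane("scene",[[311,328]],.005),plane("side",[[252,243]],.005))
print("plate corners scene",plane("scene",[[401,247],[442,271],[479,249],[440,226]],.008))
print("side",plane("side",[[263,354],[283,416],[351,387],[327,340]],.008))
print("slot",plane("scene",[[460,237]],.044),"tape",plane("scene",[[384,295]],.025),plane("side",[[257,290]],.025))
print("purple",plane("scene",[[348,335]],.02),"box",plane("scene",[[320,255]],.016))
a=cv2.imread("pics/scene0.png");b=cv2.imread("pics/side0.png")
x=cv2.resize(a[255:345,245:345],(400,360),interpolation=3);y=cv2.resize(a[205:285,390:490],(400,320),interpolation=3)
z=cv2.resize(b[170:270,220:320],(400,400),interpolation=3)
w=cv2.resize(cv2.imread("pics/wrist0.png"),(400,300))
m=np.zeros((600,800,3),np.uint8);m[:300,:400]=cv2.resize(x,(400,300));m[:300,400:]=cv2.resize(y,(400,300));m[300:,:400]=cv2.resize(z,(400,300));m[300:,400:]=w
cv2.imwrite("pics/m1.png",m)
E
```

```text
cam [0.083 0.483 0.612] [ 0.337 -0.54   0.67 ]
captop [[0.526 0.146 0.112]] [[0.53  0.136 0.112]]
ribfoot [[0.497 0.136 0.005]] [[0.499 0.13  0.005]]
plate corners scene [[ 0.532 -0.135  0.008]
 [ 0.434 -0.136  0.008]
 [ 0.423 -0.243  0.008]
 [ 0.522 -0.249  0.008]]
side [[ 0.433 -0.128  0.008]
 [ 0.425 -0.239  0.008]
 [ 0.538 -0.238  0.008]
 [ 0.54  -0.146  0.008]]
slot [[ 0.448 -0.204  0.044]] tape [[0.454 0.006 0.025]] [[ 0.464 -0.009  0.025]]
purple [[0.436 0.111 0.02 ]] box [[0.617 0.007 0.016]]
```

View pics/m1.png

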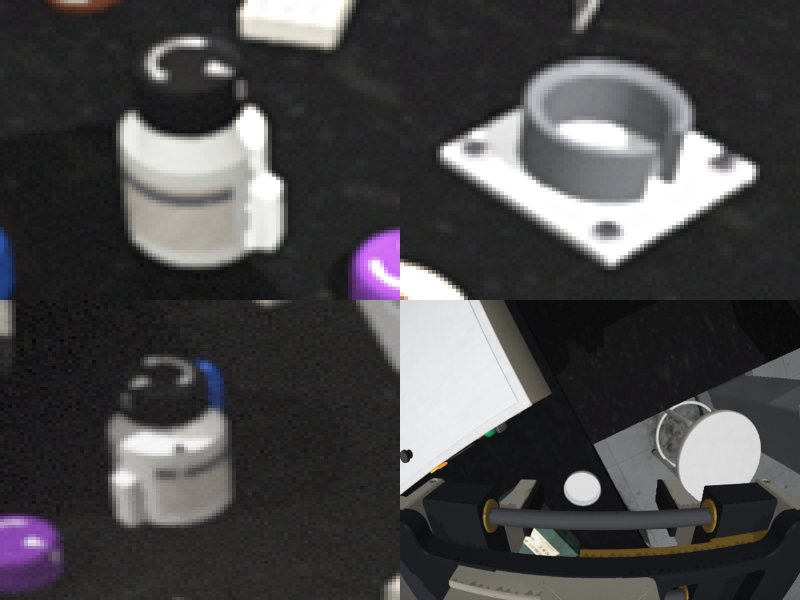

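The enlarged crop confirms it: black ribbed cap on the white jar, with the rib on the lower right and the holder slot open toward the robot side. Next I'll look at the holder from close by.

Request:
{"method": "arm_command", "body": {
  "steps": [
    {"translation":[43,32,-10],"rotation":[0,0,1.5],"claw":87},
    {"translation":[86,64,-20],"rotation":[0,0,3],"claw":87},
    {"translation":[129,97,-30],"rotation":[0,0,4.5],"claw":87},
    {"translation":[172,129,-34],"rotation":[0,0,5.7],"claw":87},
    {"translation":[214,161,-34],"rotation":[0,0,6.7],"claw":87}
  ]
}}

```text
clock: 0.65
tool_pos: [0.4124, 0.3812, 0.2607]
orientation: [-179.9, 0.0, -60.2]
force: [1.1, 0.5, 0.4]
opening: 0.0867
gripper_force: 0.0
```

Request:
{"method": "arm_command", "body": {
  "steps": [
    {"translation":[40,20,0],"rotation":[0,0,0],"claw":87},
    {"translation":[80,40,0],"rotation":[0,0,0],"claw":87},
    {"translation":[122,60,0],"rotation":[0,0,0],"claw":87},
    {"translation":[165,81,0],"rotation":[0,0,0],"claw":87},
    {"translation":[208,101,0],"rotation":[0,0,0],"claw":87}
  ]
}}

```text
clock: 1.15
tool_pos: [0.4278, 0.1503, 0.2601]
orientation: [-180.0, 0.0, -60.0]
force: [2.0, 0.3, 0.3]
opening: 0.0868
gripper_force: 0.0
```

Request:
{"method": "arm_command", "body": {
  "steps": [
    {"translation":[43,21,0],"rotation":[0,0,0],"claw":87},
    {"translation":[86,42,0],"rotation":[0,0,0],"claw":87},
    {"translation":[129,63,0],"rotation":[0,0,0],"claw":87},
    {"translation":[170,83,0],"rotation":[0,0,0],"claw":87},
    {"translation":[210,103,5],"rotation":[0,0,0],"claw":87}
  ]
}}

```text
clock: 1.65
tool_pos: [0.444, -0.0831, 0.2558]
orientation: [-179.9, -0.0, -60.0]
force: [1.5, 0.7, -0.6]
opening: 0.0869
gripper_force: 0.0
```

Request:
{"method": "arm_command", "body": {
  "steps": [
    {"translation":[39,19,5],"rotation":[0,0,0],"claw":87},
    {"translation":[39,19,5],"rotation":[0,0,0],"claw":87},
    {"translation":[39,19,5],"rotation":[0,0,0],"claw":87}
  ]
}}

```text
clock: 1.95
tool_pos: [0.4466, -0.1256, 0.2496]
orientation: [180.0, 0.0, -60.2]
force: [0.0, 0.2, 0.2]
opening: 0.0869
gripper_force: 0.0
```

Run:
```python
from h import *
import pickle
o=ctrl.get_obs();p,d=ctrl.snapshot("wrist");pickle.dump((o,p,d),open("pics/holder.pkl","wb"));cv2.imwrite("pics/holder.png",p[:,:,::-1]);print(o["tool_pos"],o["orientation"],o["joint_pos"])
```

```text
[ 0.44659465 -0.1256077   0.24963005] [ 1.79952745e+02  2.95594934e-02 -6.02058756e+01] [ 8.70210450e+00 -7.07474770e-01 -2.25716154e+01 -1.13888298e-02
 -6.81905862e+01  2.10962683e+01]
```

View pics/holder.png

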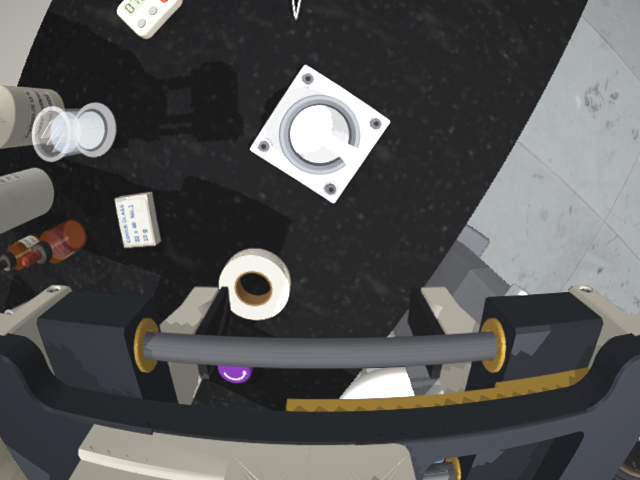

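The wrist view shows the holder plate with corners (305,66), (389,122), (333,202) and (251,148), the collar at (320,135) and the slot toward (352,155).

Run:
```python
from h import *
import pickle
np.set_printoptions(precision=4,suppress=True)
o,p,d=pickle.load(open("pics/holder.pkl","rb"))
g=p.astype(int);roi=np.zeros(p.shape[:2],np.uint8);roi[55:212,240:400]=1
m=((g.min(2)>90)&(roi>0)).astype(np.uint8)
c=max(cv2.findContours(m,0,2)[0],key=cv2.contourArea)
h=cv2.convexHull(c)[:,0].astype(float)
w=plane("wrist",h,.008,o)[:,:2]
r=cv2.minAreaRect((w*1000).astype(np.float32));print("plate",r)
# grey collar: mid grey
hsv=cv2.cvtColor(p,cv2.COLOR_RGB2HSV)
gm=((hsv[...,2]>60)&(hsv[...,2]<185)&(roi>0)).astype(np.uint8)
n,l,s,ce=cv2.connectedComponentsWithStats(gm);k=1+np.argmax(s[1:,4]);print(s[k],ce[k])
cc=max(cv2.findContours((l==k).astype(np.uint8),0,2)[0],key=cv2.contourArea)
a=cv2.convexHull(plane("wrist",cc[:,0],.044,o)[:,:2].astype(np.float32)*1000)
print("collar outer",cv2.minEnclosingCircle(a))
x=cv2.resize(p[85:190,265:375,::-1],(800,600)*1 if 0 else (628,600),interpolation=3);cv2.imwrite("pics/hc.png",x)
# gaps: angle scan along radius 35 at z .044
C=np.array(cv2.minEnclosingCircle(a)[0])/1000
for rad in (.033,.036,.039):
  print(rad,[(t,int(p[tuple(np.round(proj([C[0]+rad*np.cos(np.radians(t)),C[1]+rad*np.sin(np.radians(t)),.044],o)).astype(int)[::-1])].mean())) for t in range(140,250,5)])
```

```text
plate ((483.00335693359375, -190.44949340820312), (111.494140625, 111.30470275878906), 86.351318359375)
[287 100  69  70 988] [323.3026 133.7166]
collar outer ((482.4917297363281, -190.81541442871094), 34.61039352416992)
0.033 [(140, 147), (145, 160), (150, 160), (155, 146), (160, 157), (165, 255), (170, 255), (175, 255), (180, 255), (185, 255), (190, 251), (195, 148), (200, 159), (205, 153), (210, 150), (215, 144), (220, 155), (225, 150), (230, 150), (235, 151), (240, 151), (245, 152)]
0.036 [(140, 214), (145, 211), (150, 214), (155, 216), (160, 217), (165, 255), (170, 255), (175, 255), (180, 255), (185, 255), (190, 250), (195, 215), (200, 214), (205, 215), (210, 216), (215, 216), (220, 215), (225, 215), (230, 214), (235, 215), (240, 217), (245, 216)]
0.039 [(140, 251), (145, 202), (150, 236), (155, 231), (160, 255), (165, 255), (170, 255), (175, 255), (180, 255), (185, 255), (190, 255), (195, 255), (200, 255), (205, 241), (210, 234), (215, 244), (220, 255), (225, 246), (230, 255), (235, 255), (240, 245), (245, 251)]
```

View pics/hc.png

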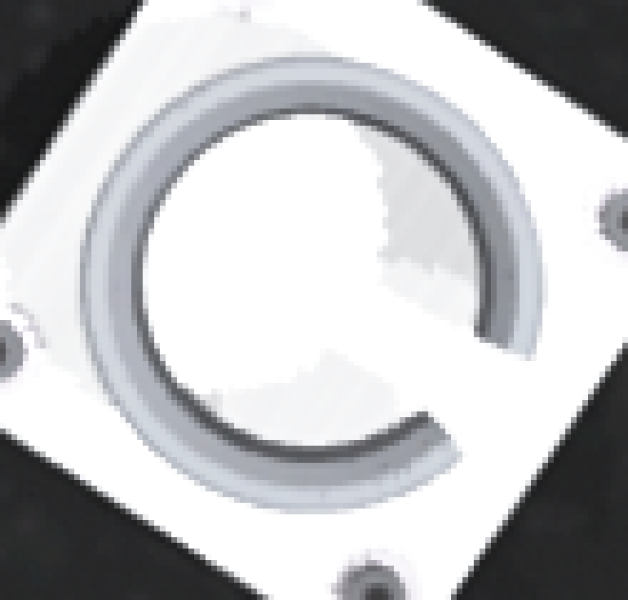

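The crop shows the slot's edges clearly. The slot points along about 177°, which agrees with the plate at yaw −3.6°, and the holder centre is (0.483, −0.1905). Now to the jar.

Request:
{"method": "arm_command", "body": {
  "steps": [
    {"translation":[-34,-29,0],"rotation":[0,0,0],"claw":87},
    {"translation":[-68,-58,0],"rotation":[0,0,0],"claw":87},
    {"translation":[-102,-87,0],"rotation":[0,0,0],"claw":87},
    {"translation":[-137,-116,0],"rotation":[0,0,0],"claw":87},
    {"translation":[-172,-145,0],"rotation":[0,0,0],"claw":87}
  ]
}}

```text
clock: 2.5
tool_pos: [0.4862, 0.1004, 0.2506]
orientation: [-179.9, 0.0, -59.9]
force: [1.7, -0.6, 1.4]
opening: 0.0869
gripper_force: 0.0
```

Request:
{"method": "arm_command", "body": {
  "steps": [
    {"translation":[-34,-29,0],"rotation":[0,0,0],"claw":87},
    {"translation":[-68,-58,0],"rotation":[0,0,0],"claw":87},
    {"translation":[-68,-58,0],"rotation":[0,0,0],"claw":87},
    {"translation":[-68,-58,0],"rotation":[0,0,0],"claw":87}
  ]
}}

```text
clock: 2.9
tool_pos: [0.5021, 0.1871, 0.2498]
orientation: [180.0, -0.0, -59.8]
force: [-0.9, 0.0, 0.4]
opening: 0.0873
gripper_force: 0.0
```

Run:
```python
from h import *
import pickle
o=ctrl.get_obs();p,d=ctrl.snapshot("wrist");pickle.dump((o,p,d),open("pics/jar.pkl","wb"));print(o["tool_pos"],o["orientation"],o["joint_pos"])
q=proj([.528,.141,.1],o);print(q)
u,v=np.clip(q.astype(int),[80,75],[560,400]);cv2.imwrite("pics/jar.png",cv2.resize(p[v-75:v+75,u-80:u+80,::-1],(640,600),interpolation=3));print(u-80,v-75)
```

```text
[0.50212514 0.18712727 0.24976963] [ 1.79958888e+02 -3.79430112e-04 -5.97771013e+01] [ 4.14062710e+01  6.56736105e+00 -1.47609097e+01 -8.15806547e-03
 -6.87121343e+01 -1.11804079e+01]
[319.79521227 162.16929542]
239 87
```

View pics/jar.png

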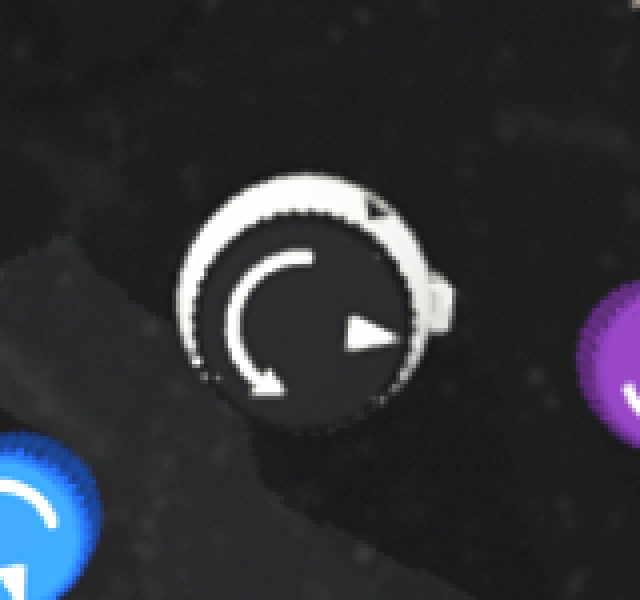

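The crop (×4, offset 239,87) shows the black cap centred at (303,321) with its white triangle tip at (400,338), the rib at (440,305) and the black shoulder triangle at (375,207).

Run:
```python
from h import *
import pickle
np.set_printoptions(precision=4,suppress=True)
o,p,d=pickle.load(open("pics/jar.pkl","rb"))
px=lambda x,y:[239+x/4-.375,87+y/4-.375]
g=p[87:237,239:399].astype(int)
# cap outline vs white body on upper half
W=plane("wrist",[px(303,321),px(400,338),px(347,332)],.112,o)[:,:2];print("captop, tri",W)
v=W[1]-W[2];print("tri dir",np.degrees(np.arctan2(*v[::-1])),np.degrees(np.arctan2(*(W[1]-W[0])[::-1])))
m=((g.min(2)>120)).astype(np.uint8)
cs=sorted(cv2.findContours(m,0,2)[0],key=cv2.contourArea)[::-1][:1]
c=np.vstack(cs)[:,0]+[239,87.]
w=plane("wrist",c,.065,o)[:,:2]
c0=W[0]
for i in range(6):
    r=np.hypot(*(w-c0).T);a=(np.degrees(np.arctan2(*(w-c0).T[::-1])))%360
    k=(abs(r-.029)<.004)&(abs(a-195)>22)
    A=np.c_[2*w[k],np.ones(k.sum())];s=np.linalg.lstsq(A,(w[k]**2).sum(1),rcond=None)[0]
    c0=s[:2];R0=np.sqrt(s[2]+c0@c0)
    print("body",c0,R0,k.sum())
rib=plane("wrist",[px(440,305),px(430,275),px(425,330),px(455,280),px(452,330)],.046,o)[:,:2]
print("rib dir",np.degrees(np.arctan2(*(rib-c0).T[::-1]))%360,np.hypot(*(rib-c0).T))
st=plane("wrist",[px(376,208)],.075,o)[:,:2];print("shoulder tri",np.degrees(np.arctan2(*(st-c0).T[::-1]))%360)
```

```text
captop, tri [[0.5304 0.1454]
 [0.512  0.1386]
 [0.5218 0.143 ]]
tri dir -156.13143580386503 -159.76232618351975
body [0.5299 0.1457] 0.028856277573647223 69
body [0.5298 0.1456] 0.028785974500891636 71
body [0.5298 0.1456] 0.028785974500891636 71
body [0.5298 0.1456] 0.028785974500891636 71
body [0.5298 0.1456] 0.028785974500891636 71
body [0.5298 0.1456] 0.028785974500891636 71
rib dir [205.2832 219.021  192.7439 215.6942 195.9772] [0.0322 0.0299 0.0299 0.0359 0.0362]
shoulder tri [265.1573]
```

Request:
{"method": "arm_command", "body": {
  "steps": [
    {"translation":[25,-2,20],"rotation":[0,0,0],"claw":87},
    {"translation":[50,-3,40],"rotation":[0,0,0],"claw":87},
    {"translation":[50,-3,80],"rotation":[0,0,0],"claw":87},
    {"translation":[50,-3,110],"rotation":[0,0,0],"claw":87},
    {"translation":[50,-3,110],"rotation":[0,0,0],"claw":87}
  ]
}}

```text
clock: 3.45
tool_pos: [0.5277, 0.1408, 0.1366]
orientation: [179.6, 0.0, -60.1]
force: [-0.5, -0.4, 0.1]
opening: 0.087
gripper_force: 0.0
```

Request:
{"method": "arm_command", "body": {
  "steps": [
    {"translation":[0,0,20],"rotation":[0,0,0],"claw":87},
    {"translation":[0,0,40],"rotation":[0,0,0],"claw":87},
    {"translation":[0,0,59],"rotation":[0,0,0],"claw":87},
    {"translation":[0,0,59],"rotation":[0,0,0],"claw":87},
    {"translation":[0,0,59],"rotation":[0,0,0],"claw":87}
  ]
}}

```text
clock: 3.95
tool_pos: [0.5313, 0.1433, 0.0828]
orientation: [-179.9, -0.0, -60.0]
force: [-0.2, 0.8, 1.0]
opening: 0.0869
gripper_force: 0.0
```

Request:
{"method": "arm_command", "body": {
  "steps": [
    {"translation":[-2.5,0,1],"rotation":[0,0,0],"claw":70},
    {"translation":[-2.5,0,1],"rotation":[0,0,0],"claw":60},
    {"translation":[-2.5,0,1],"rotation":[0,0,0],"claw":52},
    {"translation":[-2.5,0,1],"rotation":[0,0,0],"claw":46},
    {"translation":[-2.5,0,1],"rotation":[0,0,0],"claw":35}
  ]
}}

```text
clock: 4.45
tool_pos: [0.5294, 0.1453, 0.0803]
orientation: [-180.0, 0.0, -60.0]
force: [0.1, -0.0, 0.6]
opening: 0.0526
gripper_force: 0.0
```

Request:
{"method": "arm_command", "body": {
  "steps": [
    {"translation":[0,0,0],"rotation":[0,0,0],"claw":30},
    {"translation":[0,0,0],"rotation":[0,0,0],"claw":30},
    {"translation":[0,0,0],"rotation":[0,0,0],"claw":30},
    {"translation":[0,0,0],"rotation":[0,0,0],"claw":30}
  ]
}}

```text
clock: 4.85
tool_pos: [0.5295, 0.1453, 0.0802]
orientation: [-180.0, -0.0, -60.0]
force: [0.5, 0.9, 1.2]
opening: 0.0454
gripper_force: 30.0
```

Request:
{"method": "arm_command", "body": {
  "steps": [
    {"translation":[0,0,-10],"rotation":[0,0,0],"claw":30},
    {"translation":[0,0,-30],"rotation":[0,0,0],"claw":30},
    {"translation":[0,0,-55],"rotation":[0,0,0],"claw":30},
    {"translation":[0,0,-80],"rotation":[0,0,0],"claw":30},
    {"translation":[0,0,-100],"rotation":[0,0,0],"claw":30}
  ]
}}

```text
clock: 5.35
tool_pos: [0.5291, 0.1451, 0.1818]
orientation: [-180.0, 0.0, -60.0]
force: [0.3, -0.0, -2.6]
opening: 0.0453
gripper_force: 30.0
```

Request:
{"method": "arm_command", "body": {
  "steps": [
    {"translation":[12,9,0],"rotation":[0,0,0.5],"claw":30},
    {"translation":[33,26,0],"rotation":[0,0,1],"claw":30},
    {"translation":[58,45,0],"rotation":[0,0,1.7],"claw":30},
    {"translation":[83,65,0],"rotation":[0,0,2.3],"claw":30},
    {"translation":[108,84,0],"rotation":[0,0,2.9],"claw":30}
  ]
}}

```text
clock: 5.85
tool_pos: [0.5088, 0.0078, 0.1792]
orientation: [179.9, 0.0, -74.7]
force: [0.5, -0.5, -1.9]
opening: 0.0451
gripper_force: 30.0
```

Request:
{"method": "arm_command", "body": {
  "steps": [
    {"translation":[28,12,0],"rotation":[0,0,0.6],"claw":30},
    {"translation":[56,24,0],"rotation":[0,0,1.2],"claw":30},
    {"translation":[84,36,0],"rotation":[0,0,1.8],"claw":30},
    {"translation":[112,48,0],"rotation":[0,0,2.4],"claw":30},
    {"translation":[140,60,0],"rotation":[0,0,2.9],"claw":30}
  ]
}}

```text
clock: 6.35
tool_pos: [0.4883, -0.1429, 0.1792]
orientation: [179.9, 0.0, -89.2]
force: [0.6, 0.9, -2.2]
opening: 0.0454
gripper_force: 30.0
```

Request:
{"method": "arm_command", "body": {
  "steps": [
    {"translation":[18,19,0],"rotation":[0,0,0],"claw":30},
    {"translation":[30,31,0],"rotation":[0,0,0],"claw":30},
    {"translation":[39,31,0],"rotation":[0,0,0],"claw":30},
    {"translation":[39,31,0],"rotation":[0,0,0],"claw":30},
    {"translation":[39,31,0],"rotation":[0,0,0],"claw":30}
  ]
}}

```text
clock: 6.85
tool_pos: [0.46, -0.1806, 0.18]
orientation: [-180.0, 0.0, -89.0]
force: [0.0, 0.5, -3.2]
opening: 0.0452
gripper_force: 30.0
```

Run:
```python
from h import *
import pickle
o=ctrl.get_obs();print(o["tool_pos"],o["orientation"],o["joint_pos"],o["force"])
S={}
for n in("wrist","scene","side"):S[n]=ctrl.snapshot(n)
pickle.dump((o,S),open("pics/carry.pkl","wb"))
m=np.zeros((600,800,3),np.uint8)
m[:300,:400]=cv2.resize(S["wrist"][0],(400,300));
m[300:,:400]=cv2.resize(S["scene"][0][140:290,350:550],(400,300),interpolation=3)
m[:,400:]=cv2.resize(S["side"][0][210:420,230:370],(400,600),interpolation=3)
cv2.imwrite("pics/m2.png",m[:,:,::-1])
```

```text
[ 0.45999066 -0.18062916  0.17997582] [-1.79995219e+02  4.46473252e-03 -8.90397083e+01] [ 1.39458643e+00  5.58045444e+00 -2.55270943e+01 -5.17238589e-03
 -5.88876369e+01 -4.31622429e-01] [ 0.03733948  0.48982241 -3.17086222]
```

View pics/m2.png

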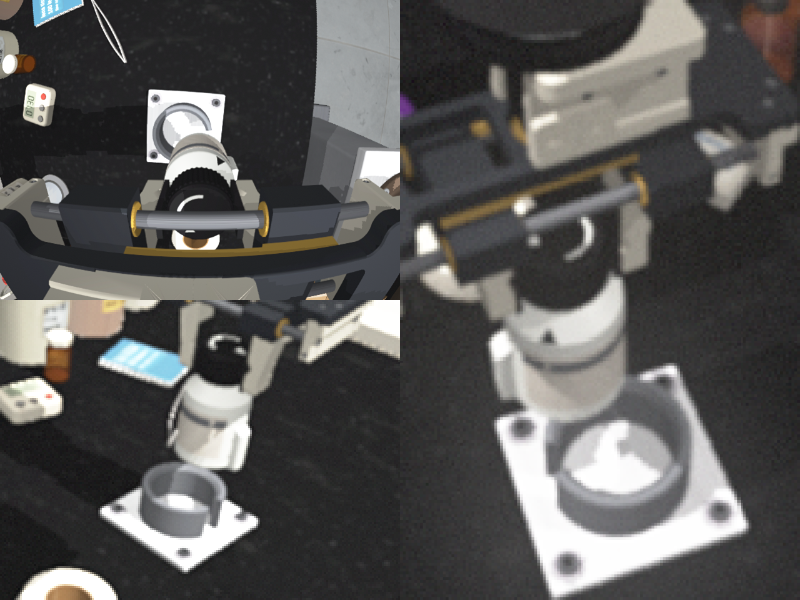

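The view shows the jar hanging upright from the cap with its rib facing the slot side. My last shift overshot in x by 23 mm, so I'll correct that above the holder and look close by.

Request:
{"method": "arm_command", "body": {
  "steps": [
    {"translation":[5,-11,0],"rotation":[0,0,0],"claw":30},
    {"translation":[10,-22.8,10],"rotation":[0,0,0],"claw":30},
    {"translation":[10,-22.8,30],"rotation":[0,0,0],"claw":30},
    {"translation":[10,-22.8,40],"rotation":[0,0,0],"claw":30},
    {"translation":[10,-22.8,40],"rotation":[0,0,0],"claw":30}
  ]
}}

```text
clock: 7.5
tool_pos: [0.4819, -0.1901, 0.1384]
orientation: [179.8, 0.0, -89.0]
force: [-0.4, -0.6, -1.7]
opening: 0.0452
gripper_force: 30.0
```

Run:
```python
from h import *
import pickle
o=ctrl.get_obs();print(o["tool_pos"],o["orientation"],o["force"])
S={}
for n in("wrist","scene","side"):S[n]=ctrl.snapshot(n)
pickle.dump((o,S),open("pics/carry2.pkl","wb"))
u,v=proj([.483,-.19,.1],o);print(u,v);print(proj([.449,-.188,.106],o),proj([.449,-.188,.044],o))
m=np.zeros((600,800,3),np.uint8)
v=int(v);u=int(u)
m[:300,:400]=cv2.resize(S["wrist"][0][150:300,220:420],(400,300),interpolation=3)
m[300:,:400]=cv2.resize(S["scene"][0][180:280,380:513],(400,300),interpolation=3)
m[:,400:]=cv2.resize(S["side"][0][270:420,250:350],(400,600),interpolation=3)
cv2.imwrite("pics/m3.png",m[:,:,::-1])
```

```text
[ 0.48193159 -0.19012184  0.13841044] [ 1.79797390e+02  1.81922641e-02 -8.90040811e+01] [-0.40617486 -0.60178668 -1.73238305]
316.98320493218955 274.84026419387715
[376.97974288 282.75107083] [364.21328216 247.56556385]
```

View pics/m3.png

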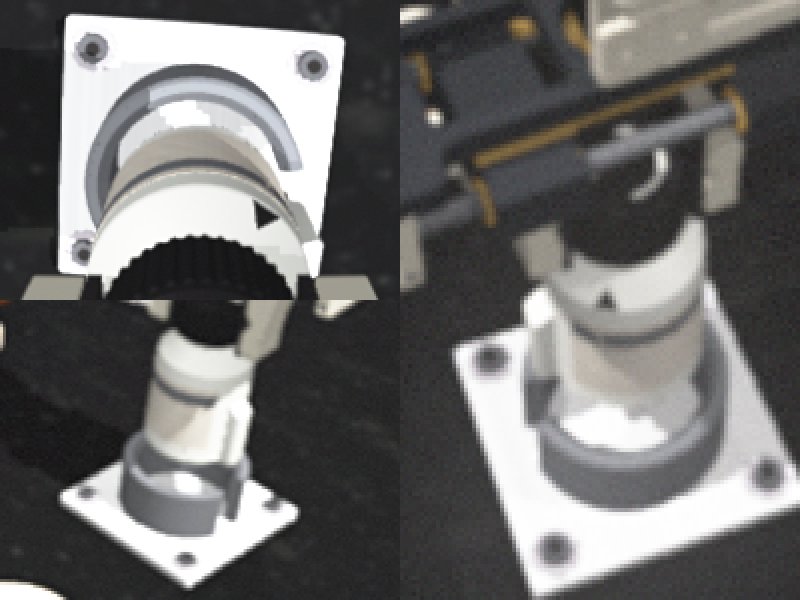

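The view shows the rib directly over the slot and the shoulder triangle at crop (265,215). A quick check on the yaw follows.

Run:
```python
from h import *
import pickle
o,S=pickle.load(open("pics/carry2.pkl","rb"))
for z in(.130,.133):
  w=plane("wrist",[[220+265/2,150+215/2]],z,o)[0];print(w,np.degrees(np.arctan2(w[1]+.1901,w[0]-.4819))-60)
# body front edge at z~.126 (shoulder edge) extremes of white/band
```

```text
[ 0.46623215 -0.21194153  0.13      ] -185.65346408538727
[ 0.46654852 -0.21304664  0.133     ] -183.7828338131461
```

Request:
{"method": "arm_command", "body": {
  "steps": [
    {"translation":[0,-0.5,5],"rotation":[0,0,0],"claw":30},
    {"translation":[0,-0.5,10],"rotation":[0,0,0],"claw":30},
    {"translation":[0,-0.5,14],"rotation":[0,0,0],"claw":30},
    {"translation":[0,-0.5,17],"rotation":[0,0,0],"claw":30},
    {"translation":[0,-0.5,20],"rotation":[0,0,0],"claw":30}
  ]
}}

```text
clock: 8.15
tool_pos: [0.4832, -0.1904, 0.1198]
orientation: [180.0, -0.0, -89.0]
force: [-0.6, 0.4, -2.6]
opening: 0.0455
gripper_force: 30.0
```

Request:
{"method": "arm_command", "body": {
  "steps": [
    {"translation":[0,0,3],"rotation":[0,0,0],"claw":30},
    {"translation":[0,0,6],"rotation":[0,0,0],"claw":30},
    {"translation":[0,0,9],"rotation":[0,0,0],"claw":30},
    {"translation":[0,0,12],"rotation":[0,0,0],"claw":30},
    {"translation":[0,0,15],"rotation":[0,0,0],"claw":30}
  ]
}}

```text
clock: 8.65
tool_pos: [0.4832, -0.1903, 0.1048]
orientation: [180.0, -0.0, -89.0]
force: [-0.5, -0.2, -2.8]
opening: 0.0453
gripper_force: 30.0
```

Request:
{"method": "arm_command", "body": {
  "steps": [
    {"translation":[0,0,3],"rotation":[0,0,0],"claw":30},
    {"translation":[0,0,6],"rotation":[0,0,0],"claw":30},
    {"translation":[0,0,9],"rotation":[0,0,0],"claw":30},
    {"translation":[0,0,12],"rotation":[0,0,0],"claw":30},
    {"translation":[0,0,12],"rotation":[0,0,0],"claw":30}
  ]
}}

```text
clock: 9.15
tool_pos: [0.4829, -0.1903, 0.0925]
orientation: [180.0, 0.0, -89.0]
force: [0.8, -0.1, -2.8]
opening: 0.0456
gripper_force: 30.0
```

Request:
{"method": "arm_command", "body": {
  "steps": [
    {"translation":[0,0,2],"rotation":[0,0,0],"claw":30},
    {"translation":[0,0,4],"rotation":[0,0,0],"claw":30},
    {"translation":[0,0,5],"rotation":[0,0,0],"claw":30},
    {"translation":[0,0,5],"rotation":[0,0,0],"claw":30}
  ]
}}

```text
clock: 9.55
tool_pos: [0.4833, -0.1904, 0.0882]
orientation: [-180.0, -0.0, -89.0]
force: [-0.3, -0.7, -1.8]
opening: 0.0454
gripper_force: 30.0
```

Request:
{"method": "arm_command", "body": {
  "steps": [
    {"translation":[0,0,1],"rotation":[0,0,0],"claw":30},
    {"translation":[0,0,2],"rotation":[0,0,0],"claw":30},
    {"translation":[0,0,2],"rotation":[0,0,0],"claw":30}
  ]
}}

```text
clock: 9.85
tool_pos: [0.4844, -0.1905, 0.087]
orientation: [-179.9, -0.0, -89.0]
force: [-1.0, 0.9, 6.6]
opening: 0.0454
gripper_force: 30.0
```

Request:
{"method": "arm_command", "body": {
  "steps": [
    {"translation":[0,0,1],"rotation":[0,0,0],"claw":30},
    {"translation":[0,0,2],"rotation":[0,0,0],"claw":30},
    {"translation":[0,0,2],"rotation":[0,0,0],"claw":30}
  ]
}}

```text
clock: 10.15
tool_pos: [0.4844, -0.1904, 0.0853]
orientation: [-179.9, -0.0, -89.0]
force: [-1.3, 2.6, 9.6]
opening: 0.0456
gripper_force: 30.0
```

Request:
{"method": "arm_command", "body": {
  "steps": [
    {"translation":[0,0,1],"rotation":[0,0,0],"claw":30},
    {"translation":[0,0,2],"rotation":[0,0,0],"claw":30},
    {"translation":[0,0,3],"rotation":[0,0,0],"claw":30},
    {"translation":[0,0,3],"rotation":[0,0,0],"claw":30}
  ]
}}

```text
clock: 10.55
tool_pos: [0.4845, -0.1905, 0.0828]
orientation: [-179.8, -0.0, -89.0]
force: [-2.3, 3.1, 12.7]
opening: 0.0455
gripper_force: 30.0
```

Request:
{"method": "arm_command", "body": {
  "steps": [
    {"translation":[0,0,1],"rotation":[0,0,0],"claw":30},
    {"translation":[0,0,2],"rotation":[0,0,0],"claw":30},
    {"translation":[0,0,2],"rotation":[0,0,0],"claw":30}
  ]
}}

```text
clock: 10.85
tool_pos: [0.485, -0.1908, 0.0823]
orientation: [-179.8, -0.1, -88.9]
force: [-6.7, 3.4, 28.1]
opening: 0.0454
gripper_force: 30.0
```

Request:
{"method": "arm_command", "body": {
  "steps": [
    {"translation":[0,1,-1],"rotation":[0,0,0],"claw":30},
    {"translation":[0,1,-1],"rotation":[0,0,-1],"claw":30},
    {"translation":[0,1,-1],"rotation":[0,0,-2],"claw":30},
    {"translation":[0,1,-1],"rotation":[0,0,-3],"claw":30},
    {"translation":[0,1,-1],"rotation":[0,0,-4],"claw":30}
  ]
}}

```text
clock: 11.35
tool_pos: [0.4849, -0.1909, 0.0826]
orientation: [-179.7, -0.2, -68.7]
force: [0.2, 0.0, 14.3]
opening: 0.0454
gripper_force: 30.0
```

Request:
{"method": "arm_command", "body": {
  "steps": [
    {"translation":[0,0,0],"rotation":[0,0,-1],"claw":30},
    {"translation":[0,0,0],"rotation":[0,0,-2],"claw":30},
    {"translation":[0,0,0],"rotation":[0,0,-3],"claw":30},
    {"translation":[0,0,0],"rotation":[0,0,-4],"claw":30},
    {"translation":[0,0,0],"rotation":[0,0,-5],"claw":30}
  ]
}}

```text
clock: 11.85
tool_pos: [0.485, -0.1909, 0.0826]
orientation: [-179.8, -0.3, -43.7]
force: [0.3, 0.3, 14.6]
opening: 0.0454
gripper_force: 30.0
```

Request:
{"method": "arm_command", "body": {
  "steps": [
    {"translation":[0,0,0],"rotation":[0,0,-1],"claw":30},
    {"translation":[0,0,0],"rotation":[0,0,-2],"claw":30},
    {"translation":[0,0,0],"rotation":[0,0,-3],"claw":30},
    {"translation":[0,0,0],"rotation":[0,0,-3],"claw":30}
  ]
}}

```text
clock: 12.25
tool_pos: [0.4851, -0.1909, 0.0826]
orientation: [-179.9, -0.3, -28.8]
force: [-0.2, 0.2, 13.9]
opening: 0.0455
gripper_force: 30.0
```

Run:
```python
from h import *
import pickle
o=ctrl.get_obs();print(o["tool_pos"],o["orientation"],o["force"],o["moment"],o["joint_pos"])
S={n:ctrl.snapshot(n) for n in("wrist","scene","side")}
m=np.zeros((600,800,3),np.uint8)
m[:300,:400]=cv2.resize(S["wrist"][0][180:330,220:420],(400,300),interpolation=3)
m[300:,:400]=cv2.resize(S["scene"][0][180:280,380:513],(400,300),interpolation=3)
m[:,400:]=cv2.resize(S["side"][0][270:420,250:350],(400,600),interpolation=3)
cv2.imwrite("pics/m4.png",m[:,:,::-1])
```

```text
[ 0.48507791 -0.1908868   0.08255807] [-179.91453627   -0.32506636  -28.75490203] [-0.21488659  0.23819983 13.87692239] [0.07185389 0.04895072 0.04417335] [  0.17216248  14.2547852  -29.66249957   0.11506554 -45.75692446
  60.9931306 ]
```

View pics/m4.png

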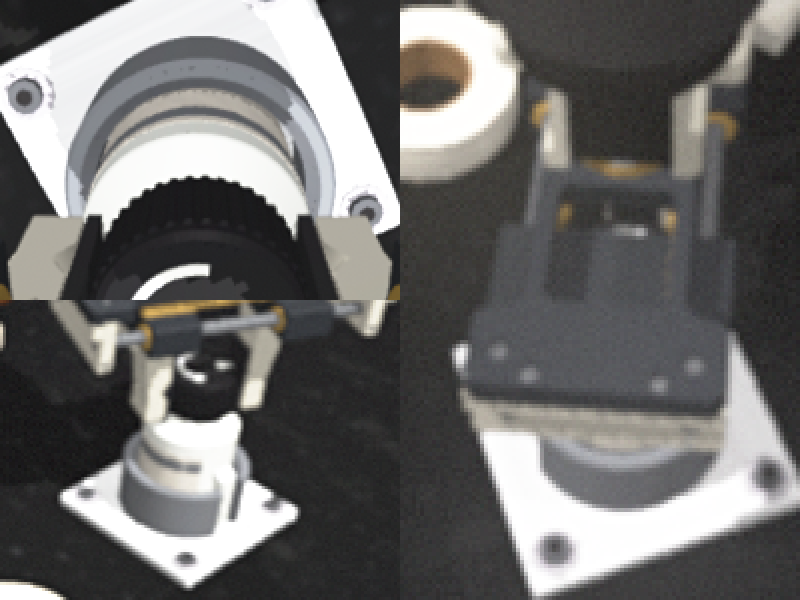

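The view shows the jar deep in the collar with the rib in the slot, and the cap turned with the gripper. Now a slow lift.

Request:
{"method": "arm_command", "body": {
  "steps": [
    {"translation":[0,0,-2],"rotation":[0,0,0],"claw":30},
    {"translation":[0,0,-4],"rotation":[0,0,0],"claw":30},
    {"translation":[0,0,-7],"rotation":[0,0,0],"claw":30},
    {"translation":[0,0,-10],"rotation":[0,0,0],"claw":30},
    {"translation":[0,0,-12],"rotation":[0,0,0],"claw":30}
  ]
}}

```text
clock: 12.9
tool_pos: [0.4826, -0.1904, 0.0925]
orientation: [-180.0, -0.0, -29.0]
force: [0.9, -0.0, -0.8]
opening: 0.0454
gripper_force: 30.0
```

```bash
python3 -c "
from h import *
for i in range(3):
  o=ctrl.get_obs();print(o['clock'],o['tool_pos'],o['orientation'],o['force'])"
```

```text
12.9 [ 0.48255167 -0.1903646   0.09249634] [-1.79971650e+02 -4.39038874e-02 -2.90241349e+01] [ 0.91567926 -0.00932594 -0.79584196]
12.9 [ 0.48255167 -0.1903646   0.09249634] [-1.79971650e+02 -4.39038874e-02 -2.90241349e+01] [ 0.91567926 -0.00932594 -0.79584196]
12.9 [ 0.48255167 -0.1903646   0.09249634] [-1.79971650e+02 -4.39038874e-02 -2.90241349e+01] [ 0.91567926 -0.00932594 -0.79584196]
```

Request:
{"method": "arm_command", "body": {
  "steps": [
    {"translation":[0,0,-10],"rotation":[0,0,0],"claw":30},
    {"translation":[0,0,-25],"rotation":[0,0,0],"claw":30},
    {"translation":[0,0,-40],"rotation":[0,0,0],"claw":30},
    {"translation":[0,0,-55],"rotation":[0,0,0],"claw":30},
    {"translation":[0,0,-70],"rotation":[0,0,0],"claw":30}
  ]
}}

```text
clock: 13.4
tool_pos: [0.4814, -0.1903, 0.1627]
orientation: [180.0, 0.1, -29.0]
force: [0.1, 0.1, -0.4]
opening: 0.0453
gripper_force: 30.0
```

Request:
{"method": "arm_command", "body": {
  "steps": [
    {"translation":[0,0,-18],"rotation":[0,0,0],"claw":30},
    {"translation":[0,0,-18],"rotation":[0,0,0],"claw":30},
    {"translation":[0,0,-18],"rotation":[0,0,0],"claw":30},
    {"translation":[0,0,-18],"rotation":[0,0,0],"claw":30}
  ]
}}

```text
clock: 13.8
tool_pos: [0.4814, -0.1902, 0.1793]
orientation: [180.0, 0.1, -29.0]
force: [0.3, -0.3, -0.7]
opening: 0.0453
gripper_force: 30.0
```

Run:
```python
from h import *
o=ctrl.get_obs();print(o["clock"],o["tool_pos"],o["orientation"],o["force"],o["opening"])
S={n:ctrl.snapshot(n) for n in("wrist","scene","side")}
m=np.zeros((600,800,3),np.uint8)
m[:300,:400]=cv2.resize(S["wrist"][0],(400,300))
m[300:,:400]=cv2.resize(S["scene"][0][130:280,350:550],(400,300),interpolation=3)
m[:300,400:]=cv2.resize(S["side"][0][200:440,160:480],(400,300),interpolation=3)
m[300:,400:]=cv2.resize(S["scene"][0],(400,300))
cv2.imwrite("pics/m5.png",m[:,:,::-1])
```

```text
13.8 [ 0.48141295 -0.19024396  0.17926857] [ 1.79974957e+02  9.25019039e-02 -2.90332688e+01] [ 0.25385434 -0.29253867 -0.69029503] 0.04528105794591702
```

View pics/m5.png

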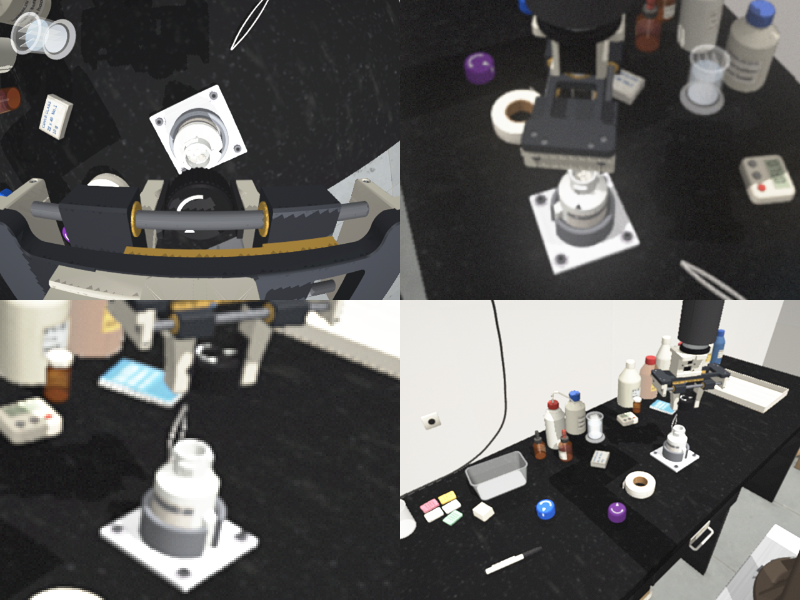

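The picture shows the jar open and home in the holder, the cap held above it and the bystanders undisturbed. One small centring move, then I'll hand in.

Request:
{"method": "arm_command", "body": {
  "steps": [
    {"translation":[1.3,-0.7,0],"rotation":[0,0,0],"claw":30},
    {"translation":[1.3,-0.7,0],"rotation":[0,0,0],"claw":30},
    {"translation":[1.3,-0.7,0],"rotation":[0,0,0],"claw":30},
    {"translation":[1.3,-0.7,0],"rotation":[0,0,0],"claw":30}
  ]
}}

```text
clock: 14.35
tool_pos: [0.4837, -0.1904, 0.18]
orientation: [180.0, 0.0, -29.0]
force: [0.3, 0.1, -1.0]
opening: 0.0455
gripper_force: 30.0
```

```bash
python3 -c "
from plant import ctrl
o=ctrl.get_obs();print(o['tool_pos'],o['opening'],o['gripper_force']);print(ctrl.close_job())"
```

```text
[ 0.48367197 -0.19039103  0.17996609] 0.04549454003140919 29.99993682577042
the job is handed in; nothing more can be done
None
```

The job is handed in at 14.4 s: the jar stands open and home in its holder, and the cap is still gripped, level and about 7 cm above the mouth; the other loose things look undisturbed in the last pictures.

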